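Crack open the stuck glue pot and hold its lid ajar

TASK

The glue spatula was left lying on the lid of the glue pot: lay it by its handle, centred, into both notches of the wooden tool rest and let go of it. Then take the lid by its bar, break it free from its dried-glue seal and hold it slightly open, with a gap of about 30 mm (two fingers) at the front; do not let it fly wide open when the glue gives way, and do not move the other things on the bench. The job finishes while the gripper is still holding the lid ajar.

Things in the scene. Friction and masses are not known exactly. Their poses are not given: they have to be found in the camera images.
- glue_pot: grey square plastic glue pot, fixed to the bench; 140 (its x) by 130 (its y), 85 high without the lid. Origin: centre of its underside; z up; its -x side is the front, towards the robot, the hinge is on its +x side. It wears a flat aluminium lid 10 thick, whose closed top lies 95 above the bench (sizes in mm)
- lid_bar (a point): centre of the lid's handle: a straight round steel bar 14 in diameter and 90 long, parallel to the pot's y, near the lid's front edge, held by a thin post (8 in diameter) 40 to either side of its centre. With the lid closed: 50 in front of the pot's centre, 127 above the bench, so the bar's axis is 32 above the lid's top. Moves with the lid (sizes in mm)
- lid_hinge (a point): centre of the lid's hinge line at the pot's far (+x) rim, 85 above the bench; the hinge line is parallel to the pot's y; the bar's axis lies 120 before and 42 above it when closed (sizes in mm)
- lid (a joint): lid angle in rad: 0 closed, grows as the lid's front rises (about 14 mm per 0.1 rad at the front edge); stop at 0.95. The lid, about 0.3 kg, falls shut if let go. Dried glue seals it: the upward pull needed at the bar peaks at about 13 N just as the lid leaves its seat, then falls away within 0.1 rad, after which little more than the lid's weight is left
- spatula: glue spatula, about 0.12 kg: straight wooden handle 150 long, 18 wide, 20 high; thin steel blade 60 long, 26 wide at its +x end. Starts flat on the pot's lid, behind the bar, roughly parallel to it. Origin: on the handle's underside below the centre of mass, 63 from the handle's blade end, 87 from its other end; x along the handle to the blade, z up (sizes in mm)
- tool_rest: wooden tool rest, fixed to the bench: base 70 (x) by 110 (y), 12 high, with two upright notched supports 8 thick, at 42 to either side of the centre along its y. Each has one notch open to the top: floor 55 above the bench, 24 wide at the floor, flaring to about 40 at its top, 73 above the bench. A tool lies along the rest's y, in both notches. Origin: centre of the underside, z up (sizes in mm)
- bone_folder: white bone folder, a flat bar 150 x 22 x 5, lying in the middle; a bystander, loose. Origin: centre of its underside (sizes in mm)
- tape_measure: yellow tape measure 60 x 32 x 60, standing; a bystander, loose. Origin: centre of its underside (sizes in mm)
- press_weight: brass press weight, round, 52 across, 56 high, with a small knob, nearest the robot; a bystander, loose. Origin: centre of its underside (sizes in mm)
- bound_book: blue bound book 150 x 210 x 30, lying flat; a bystander, loose. Origin: centre of its underside (sizes in mm)
- paste_jar: closed jar, 66 across, 85 high; a bystander, loose. Origin: centre of its underside (sizes in mm)
- finishing_tool: brass finishing tool with a round dark wooden handle, 155 long, 24 high, lying; a bystander, loose. Origin: on its underside, 90 from the handle end (sizes in mm)
- cover_boards: stack of brown cover boards 160 x 220 x 12; a bystander, loose. Origin: centre of its underside (sizes in mm)

How it is judged (in metres and radians):
On the way, in this order (a step that is already met when the one before it is completed fails the run):
1. the spatula lies in both notches of the tool rest, let go (x of spatula in the frame of tool_rest between -0.006 and 0.006 m and y of spatula in the frame of tool_rest between -0.03 and 0.03 m and z of spatula in the frame of tool_rest between 0.051 and 0.06 m and angle between the x axis of spatula and the y axis of tool_rest, either way round below 0.12 rad and angle between spatula's own z axis and vertical below 0.12 rad and contact force between spatula and tool_rest above 0.2 N and contact force between the fingers and spatula below 0.05 N and linear speed of spatula below 0.03 m/s), for 0.3 s.
2. the lid is broken free and is lifted by the gripper (value of joint lid above 0.12 rad and contact force between the fingers and glue_pot above 2 N), for 0.2 s.
At the end, for the whole second after the job is handed in: Fingers hold the lid still (over 2 N) at 0.13 to 0.30 rad (gap about 18 to 41 mm); the spatula lies let go and level in both notches, underside 51 to 60 mm up, within 0.12 rad of the rest's y, its origin within 30 mm of the rest's middle along y and 6 mm across (all of step 1 and value of joint lid between 0.13 and 0.3 rad and velocity of joint lid between -0.05 and 0.05 rad/s and contact force between the fingers and glue_pot above 2 N); the arm keeps its last pose, push and grip.
It fails at once if the lid flies wide open (beyond 0.5 rad, a gap of about 70 mm) (value of joint lid above 0.5 rad).
It fails at once if a bystander is moved by more than 25 mm (distance of any of bone_folder, tape_measure, press_weight, bound_book, paste_jar, finishing_tool, cover_boards from where it was at the start of the episode above 0.025 m).
It also fails if it takes over 54 s, if anything falls off the work surface, if the arm or the gripper's body presses on something with over 40 N, if the wrist force passes 120 N, or if a joint passes its speed limit or range.

ROBOT

A 6-joint arm with a two-finger parallel gripper is mounted at the origin on the work surface. World frame = base frame: x ahead of the robot, y to its left, z up, the work surface at z = 0. Lengths are in m, angles in degrees, forces in N, time in s.
With the tool pointing down it reaches from about 0.375 to 0.75 m from the base axis. Payload 9 kg.
Tool frame: the origin (TCP) lies between the finger pads; the fingertips stand 19 mm ahead of it and the grasp point (between the pads) is the TCP; z points along the fingers, y is the line along which they close (so a half turn about z gives the same grasp; the last joint's range is limited). The gripper opens to 85 mm and grips with 20 to 120 N. Pads are 22 mm wide; open, the fingers measure 114 mm over their backs; the gripper's body (76 mm by 85 mm) begins 54 mm behind the grasp point. The pads swing forward as they close: fully open they stand 13 mm farther back than shut.
Start: joints at [-77.046, 5.964, 5.575, 89.605, 0, 77.527], TCP at [0.258, -0.542, 0.25] pointing down, gripper open.
Joint ranges: [-171.21, 171.21], [-48.23, 106.86], [-62.78, 66.21], [-105.2, 120.99], [-86.42, 89.51], [-180, 180]. Speed limits (degrees/s): [127.2, 127.2, 147.25, 180, 180, 180].

INTERFACE

Orientations are given as [roll, pitch, yaw] about the fixed x, y, z axes, in that order (R = Rz(yaw) Ry(pitch) Rx(roll)).
In Python, from rig import state, eyes, arm gives the robot as it stands.
- The arm moves only by the tool arm_command, never from a script. Its argument "increments" is a list of rows, each a list of 7 numbers: the turn, a rotation vector about the tool's x, y, z as a fraction of full scale, then the shift along the tool's x, y, z as a fraction of full scale, then the opening, from -1 (shut) to 1 (fully open). In form: [[rx, ry, rz, tx, ty, tz, claw], ...]. A call has 1 to 20 rows; each row shifts and turns the commanded pose from where the row before left it, along the tool's axes as they then stand; what a row does not reach is not made up. Full scale, the value 1, is 500 mm for a shift and 45 degrees for a turn. A row lasts 1/8 s, in which the tool goes at most 62.5 mm and 10.7 degrees, less where a joint would pass 70% of its speed; a pose out of reach is approached as far as the arm can. A call with a number of a shift or a turn outside -1 to 1 is refused whole. A call with a gripper value outside its range is refused whole. The fingers move at their own pace and stop on an object; the grip force is fixed at half the most. Time passes only in rows, so rows that do not move let the fingers close. It gives the time, the measured TCP pose, the force, the opening and the grip force at its end, in the units of the state.
- state(): the state, without advancing time (a new reading comes with each control period).
- eyes.snapshot(name): name is "scene" or "top" or "wrist"; returns (picture, depth): 400x640x3 uint8, red, green, blue; 400x640 float32, m along the optical axis (not along the pixel's ray), 0 where there is no reading.
- eyes.get_calibration(name): a dict with "intrinsics" (3x3 intrinsics, pixels), "R" (3x3) and "t" (3): a world point X has camera coordinates R X + t; the wrist camera has in their place "mount" (4x4, takes a point from camera to tool coordinates, whose origin is the TCP and whose axes are the flange's). Camera axes: x right, y down, z forward; pixel columns grow to the right and rows downward; lengths in m; the calibration is good to about 2 mm. A picture is of the moment at which its call begins: read the wrist's pose just before it. get_calibration takes no time and is no camera call.
- arm.sign_off(): hands the job in; it is judged then, once.
The state is a dict: "clock": time; "qpos": joint angles; "qd": joint speeds; "joint_torque": joint torques, N m; "tcp_pos": TCP position; "ee_rot": TCP orientation; "force": force on the tool from outside, world axes, zero at the start; "wrist_torque": the same for the moment, N m; "finger_gap": finger opening in m; "finger_force": force on a finger pad.
Only numpy, scipy, OpenCV 4.12 (cv2) and the standard library are available. Lean on these libraries where they do the work, as an engineer would, in place of code of your own. Each camera call takes 0.05 s, during which the arm holds its last target. There are 200 camera calls.

## Working session

There is one attempt and no reset: what is moved stays moved. The work goes in short steps, Python scripts to look and compute and a tool call to move; the robot and the scene stay as the last step left them, time stands still between calls to the robot, and variables do not carry over. Pictures are saved under pics/ and viewed, at most 10 in all, crops included, and the job is handed in when it is done.

Besides the shell and the picture viewer there is one more tool, called after "Emit:" by a JSON object that holds its "method" and its "body". arm_command: Moves the arm, as the interface text tells. Its arguments: {"type":"object","properties":{"increments":{"type":"array","items":{"type":"array","items":{"type":"number","minimum":-1,"maximum":1}}}},"required":["increments"]}

```bash
mkdir -p pics; cat > h.py <<'E'
import numpy as np, cv2
from rig import state, eyes, arm
def snap(n):
    s=state(); im,d=eyes.snapshot(n); c=eyes.get_calibration(n); return s,im,d,c
def cloud(d,c):
    K=np.array(c["intrinsics"]); v,u=np.mgrid[:d.shape[0],:d.shape[1]]
    P=np.stack([(u-K[0,2])/K[0,0]*d,(v-K[1,2])/K[1,1]*d,d],-1)
    return (P-np.array(c["t"]))@np.array(c["R"])  # world
E
python3 - <<'E'
from h import *
print(state())
for n in("top","scene"):
    s,im,d,c=snap(n); np.savez(n,im=im,d=d); cv2.imwrite(f"pics/{n}0.png",im[...,::-1]); print(n,c)
E
```

```text
{'clock': 0.0, 'qpos': array([-7.70451439e+01,  5.99924241e+00,  5.52787520e+00,  8.96037185e+01,
       -5.93924403e-04,  7.75272221e+01]), 'qd': array([ 0.02861287,  0.0491697 , -0.00204282,  0.03610885, -0.06677072,
       -0.02034794]), 'joint_torque': array([ 3.22718355e-03, -5.56929839e+01,  5.03648973e+01,  1.70109206e-02,
       -2.33197343e-04, -7.60313071e-06]), 'tcp_pos': array([ 0.25756507, -0.54157572,  0.24952376]), 'ee_rot': array([-1.79926558e+02, -1.56367750e-02,  2.54276244e+01]), 'force': array([0.39864071, 0.38461941, 0.17442754]), 'wrist_torque': array([-0.01164114, -0.04196354, -0.03072372]), 'finger_force': 0.0, 'finger_gap': 0.08515460999761947}
top {'intrinsics': array([[429.57606832,   0.        , 316.96800019],
       [  0.        , 429.57606832, 202.16673577],
       [  0.        ,   0.        ,   1.        ]]), 'R': array([[ 0.01068248, -0.99992138,  0.00656711],
       [-0.98972619, -0.01150952, -0.14251173],
       [ 0.14257611, -0.00497726, -0.98977133]]), 't': array([-0.01745936,  0.60541851,  1.12783242])}
scene {'intrinsics': array([[464.453433  ,   0.        , 322.39316172],
       [  0.        , 464.453433  , 202.36066986],
       [  0.        ,   0.        ,   1.        ]]), 'R': array([[-0.85769866,  0.51412372, -0.00545995],
       [ 0.39589148,  0.6536048 , -0.64503542],
       [-0.32805936, -0.55540756, -0.76413316]]), 't': array([ 0.50717613, -0.1664293 ,  1.76726188])}
```

View pics/top0.png

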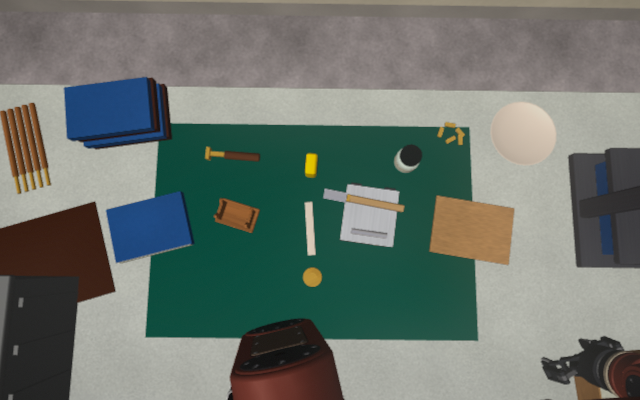

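View pics/scene0.png

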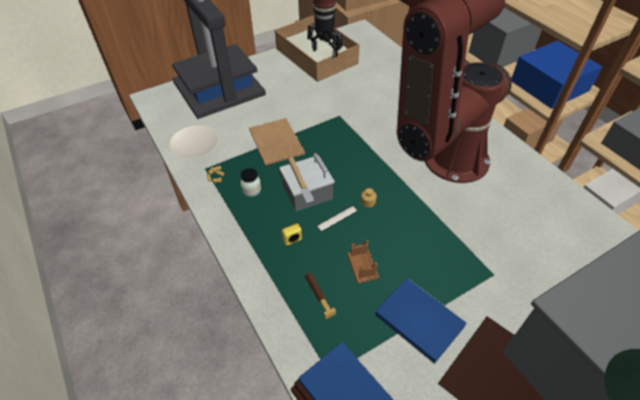

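The top view shows the pot lid around (370,215). The spatula handle runs from (345,199) to (403,208), with its blade to the left, and the bar is at (369,233). The rest is at (237,215), with its supports at (221,210) and (252,218).

```bash
python3 - <<'E'
from h import *
c=eyes.get_calibration("top"); z=np.load("top.npz"); d=z["d"]; P=cloud(d,c); im=z["im"]
hsv=cv2.cvtColor(im,cv2.COLOR_RGB2HSV)
def rect(Q):
    (cx,cy),(w,h),a=cv2.minAreaRect(Q[:,:2].astype(np.float32)*1000); print(round(cx,1),round(cy,1),round(w,1),round(h,1),round(a,1),"z",np.percentile(Q[:,2],[5,50,95]).round(3),len(Q))
def box(u0,u1,v0,v1):
    m=np.zeros(d.shape,bool); m[v0:v1,u0:u1]=1; return m
b=box(320,410,180,250)
wood=b&(hsv[...,1]>90)&(hsv[...,0]<25)&(P[...,2]>.08); rect(P[wood])
lid=b&(abs(P[...,2]-.095)<.006); rect(P[lid])
bar=b&(P[...,2]>.115)&(hsv[...,1]<60)&(np.mgrid[:400,:640][0]>222); rect(P[bar])
r=box(205,270,190,240)
rest=r&(P[...,2]>.006)&(hsv[...,0]<25); rect(P[rest])
s=r&(P[...,2]>.05); 
for q in (s&box(200,237,0,400), s&box(237,280,0,400)): rect(P[q]); print(P[q].mean(0))
E
```

```text
556.2 -91.3 110.5 270.3 31.5 z [0.111 0.114 0.117] 379
568.3 -147.5 153.4 153.4 82.6 z [0.091 0.094 0.098] 2405
496.3 -87.6 49.9 195.4 20.6 z [0.128 0.132 0.137] 202
533.5 121.8 306.8 77.7 67.4 z [0.008 0.013 0.066] 994
503.2 136.1 305.8 52.2 55.7 z [0.051 0.058 0.075] 82
[0.5800214  0.24611111 0.08863025]
493.6 97.3 226.7 49.6 49.3 z [0.052 0.061 1.203] 83
[0.54579481 0.15307893 0.18479327]
```

```bash
python3 - <<'E'
from h import *
c=eyes.get_calibration("top"); z=np.load("top.npz"); d=z["d"]; P=cloud(d,c); im=z["im"]
hsv=cv2.cvtColor(im,cv2.COLOR_RGB2HSV); ok=d>.5
def rect(Q):
    Q=Q[Q[:,2]<.2]
    (cx,cy),(w,h),a=cv2.minAreaRect(Q[:,:2].astype(np.float32)*1000); print(round(cx,1),round(cy,1),round(w,1),round(h,1),round(a,1),"z",np.percentile(Q[:,2],[5,50,95]).round(3),len(Q))
def box(u0,u1,v0,v1):
    m=np.zeros(d.shape,bool); m[v0:v1,u0:u1]=1; return m&ok
b=box(320,410,180,250)
rect(P[b&(hsv[...,1]>90)&(hsv[...,0]<25)&(P[...,2]>.08)])
rect(P[b&(abs(P[...,2]-.095)<.006)])
rect(P[b&(P[...,2]>.115)&(hsv[...,1]<60)&(np.mgrid[:400,:640][0]>222)])
r=box(205,270,190,240)
rect(P[r&(P[...,2]>.006)&(hsv[...,0]<25)])
s=r&(P[...,2]>.05)
for q in (s&box(200,237,0,400), s&box(237,280,0,400)): rect(P[q])
w=eyes.get_calibration("wrist"); print(w)
E
```

```text
595.2 -159.0 148.3 21.5 77.5 z [0.111 0.114 0.117] 377
568.3 -147.5 153.4 153.4 82.6 z [0.091 0.094 0.098] 2405
516.5 -139.5 88.8 13.6 82.5 z [0.128 0.132 0.136] 196
571.1 212.2 108.5 68.9 73.3 z [0.008 0.013 0.065] 989
583.2 253.2 8.8 54.4 72.7 z [0.051 0.058 0.074] 80
558.9 172.9 8.3 53.5 72.5 z [0.052 0.058 0.074] 74
{'intrinsics': array([[341.31475576,   0.        , 321.31546491],
       [  0.        , 341.31475576, 196.35937655],
       [  0.        ,   0.        ,   1.        ]]), 'mount': array([[ 1.43137946e-04, -9.53899904e-01, -3.00124894e-01,
         7.73333210e-02],
       [ 9.99999980e-01,  1.78723258e-04, -9.11159214e-05,
         1.90506001e-04],
       [ 1.40554768e-04, -3.00124875e-01,  9.53899911e-01,
        -1.23598713e-01],
       [ 0.00000000e+00,  0.00000000e+00,  0.00000000e+00,
         1.00000000e+00]])}
```

Emit:
{"method": "arm_command", "body": {"increments": [[0, 0, -0.193, 0, 0, -0.02, 1], [0, 0, -0.193, 0, 0, -0.02, 1], [0, 0, -0.193, 0, 0, -0.02, 1], [0, 0, -0.193, 0, 0, -0.02, 1], [0, 0, -0.193, 0, 0, -0.02, 1], [0, 0, -0.193, 0, 0, -0.02, 1], [0, 0, 0, 0.09, 0.042, 0, 1], [0, 0, 0, 0.09, 0.042, 0, 1], [0, 0, 0, 0.09, 0.042, 0, 1], [0, 0, 0, 0.09, 0.042, 0, 1], [0, 0, 0, 0.09, 0.042, 0, 1], [0, 0, 0, 0.09, 0.042, 0, 1], [0, 0, 0, 0.09, 0.042, 0, 1], [0, 0, 0, 0.09, 0.042, 0, 1], [0, 0, 0, 0.09, 0.042, 0, 1], [0, 0, 0, 0.09, 0.042, 0, 1], [0, 0, 0, 0, 0, 0, 1], [0, 0, 0, 0, 0, 0, 1]]}}

```text
clock: 2.35
tcp_pos: [0.5596, -0.1479, 0.3099]
ee_rot: [-180.0, 0.0, 77.6]
force: [0.4, -0.4, -0.5]
finger_gap: 0.0852
finger_force: 0.0
```

```bash
cat >> h.py <<'E'
from scipy.spatial.transform import Rotation as Ro
def wsnap(name):
    "wrist picture, colour saved, with world cloud (from depth)"
    s,im,d,c=snap("wrist"); cv2.imwrite(f"pics/{name}.png",im[...,::-1])
    T=np.eye(4); T[:3,:3]=Ro.from_euler("xyz",s["ee_rot"],degrees=True).as_matrix(); T[:3,3]=s["tcp_pos"]
    W=T@np.array(c["mount"]); R=W[:3,:3].T
    P=cloud(d,dict(intrinsics=c["intrinsics"],R=R,t=-R@W[:3,3])); P[d<=0.05]=np.nan
    np.savez(name,im=im,P=P); return s,im,P
def rect(Q,lab=""):
    (cx,cy),(w,h),a=cv2.minAreaRect(Q[:,:2].astype(np.float32)*1000)
    print(lab,round(cx,1),round(cy,1),round(w,1),round(h,1),round(a,1),"z",np.percentile(Q[:,2],[5,50,95]).round(4),len(Q))
def big(m):
    n,l,st,_=cv2.connectedComponentsWithStats(m.astype(np.uint8)); return l==1+np.argmax(st[1:,4])
E
python3 - <<'E'
from h import *
s,im,P=wsnap("w1"); print(s["tcp_pos"],s["ee_rot"])
E
```

```text
[ 0.55960446 -0.14785756  0.3099036 ] [-1.79956722e+02  9.77447966e-03  7.75682560e+01]
```

View pics/w1.png

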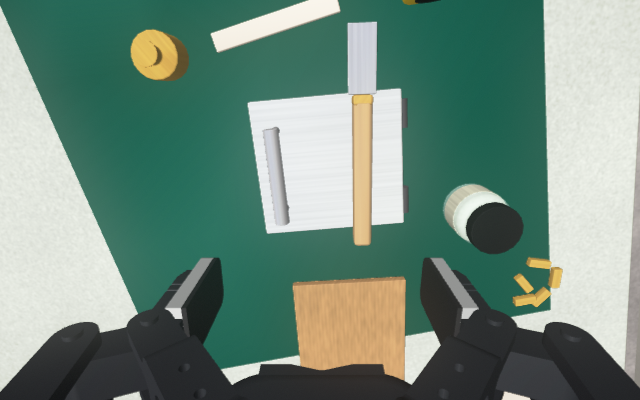

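The handle spans columns 352–372 and rows 95–245, the bar runs (270,128) to (282,225), and the blade is at the top. The cover boards and jar are nearby but clear of the fingers.

```bash
python3 - <<'E'
from h import *
z=np.load("w1.npz"); im,P=z["im"],z["P"]; hsv=cv2.cvtColor(im,cv2.COLOR_RGB2HSV)
def box(u0,u1,v0,v1):
    m=np.zeros(im.shape[:2],bool); m[v0:v1,u0:u1]=1; return m
h=big(box(335,390,85,255)&(hsv[...,1]>80)&(hsv[...,0]<25)&(P[...,2]>.11)); rect(P[h],"handle")
b=big(box(255,300,115,235)&(P[...,2]>.118)); rect(P[b],"bar")
l=big(box(240,410,80,240)&(abs(P[...,2]-.095)<.005)&(hsv[...,1]<50)); rect(P[l],"lid")
bl=big(box(335,390,15,92)&(hsv[...,1]<50)&(P[...,2]>.05)); rect(P[bl],"blade")
E
```

```text
handle 597.9 -158.2 148.6 17.2 79.3 z [0.1125 0.1147 0.1161] 2648
bar 519.1 -140.2 89.7 14.2 82.5 z [0.1285 0.1329 0.1347] 1451
lid 544.6 -143.4 138.5 100.5 81.8 z [0.0938 0.0951 0.0963] 11247
blade 624.6 -56.0 58.5 40.0 79.7 z [0.1051 0.1064 0.1077] 2042
```

Emit:
{"method": "arm_command", "body": {"increments": [[0, 0, -0.038, 0.009, 0.04, 0.04, 1], [0, 0, 0, 0.009, 0.039, 0.06, 1], [0, 0, 0, 0, 0, 0.08, 1], [0, 0, 0, 0, 0, 0.08, 1], [0, 0, 0, 0, 0, 0.06, 1], [0, 0, 0, 0, 0, 0.04, 1], [0, 0, 0, 0, 0, 0.022, 1], [0, 0, 0, 0, 0, 0, 1], [0, 0, 0, 0, 0, 0, 1], [0, 0, 0, 0, 0, 0, 1]]}}

```text
clock: 3.65
tcp_pos: [0.6009, -0.1472, 0.1205]
ee_rot: [179.9, 0.0, 79.3]
force: [-0.5, 1.2, -0.4]
finger_gap: 0.0859
finger_force: 0.0
```

Emit:
{"method": "arm_command", "body": {"increments": [[0, 0, 0, 0, 0, 0.004, 1], [0, 0, 0, 0, 0, 0, 0], [0, 0, 0, 0, 0, 0, -1], [0, 0, 0, 0, 0, 0, -1], [0, 0, 0, 0, 0, 0, -1], [0, 0, 0, 0, 0, 0, -1], [0, 0, 0, 0, 0, 0, -1], [0, 0, 0, 0, 0, 0, -1], [0, 0, 0, 0, 0, 0, -1], [0, 0, 0, 0, 0, 0, -1]]}}

```text
clock: 4.9
tcp_pos: [0.6004, -0.147, 0.1175]
ee_rot: [180.0, 0.0, 79.2]
force: [0.5, -0.0, 3.7]
finger_gap: 0.0165
finger_force: 59.2
```

Emit:
{"method": "arm_command", "body": {"increments": [[0, 0, 0, 0, 0, -0.02, -1], [0, 0, 0, 0, 0, -0.05, -1], [0, 0, 0, 0, 0, -0.08, -1], [0, 0, 0, 0, 0, -0.09, -1], [0, 0, 0.066, 0, 0, -0.05, -1], [0, 0, 0.067, 0, 0, 0, -1], [0, 0, 0, 0.04, -0.03, 0, -1], [0, 0, 0, 0.07, -0.05, 0, -1], [0, 0, 0, 0.08, -0.06, 0, -1], [0, 0, 0, 0.08, -0.06, 0, -1], [0, 0, 0, 0.08, -0.06, 0, -1], [0, 0, 0, 0.08, -0.06, 0, -1], [0, 0, 0, 0.08, -0.06, 0, -1], [0, 0, 0, 0.05, -0.034, 0, -1], [0, 0, 0, 0.032, -0.01, 0, -1], [0, 0, 0, 0, 0, 0, -1], [0, 0, 0, 0, 0, 0, -1]]}}

```text
clock: 7.02
tcp_pos: [0.4829, 0.1967, 0.2621]
ee_rot: [-180.0, 0.0, 73.2]
force: [-0.3, -0.8, -1.8]
finger_gap: 0.0165
finger_force: 58.8
```

```bash
python3 - <<'E'
from h import *
s,im,P=wsnap("w2"); print(s["tcp_pos"],s["ee_rot"],s["finger_gap"],s["finger_force"],s["force"])
E
```

```text
[0.48291533 0.1967035  0.26210606] [-1.79989879e+02  3.25138929e-02  7.32181701e+01] 0.016498351224718603 58.825095891952515 [-0.27434499 -0.77046343 -1.80250456]
```

View pics/w2.png

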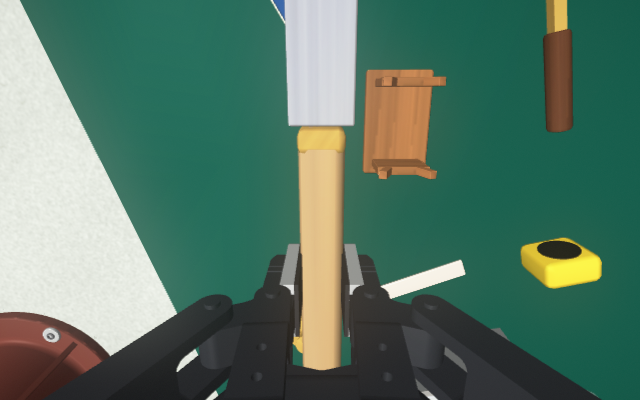

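The spatula is held straight. The rest is at columns 363–445, rows 70–178, with the notched supports visible at (410,82) and (403,170).

```bash
python3 - <<'E'
from h import *
z=np.load("w2.npz"); im,P=z["im"],z["P"]; hsv=cv2.cvtColor(im,cv2.COLOR_RGB2HSV)
def box(u0,u1,v0,v1):
    m=np.zeros(im.shape[:2],bool); m[v0:v1,u0:u1]=1; return m
w=(hsv[...,0]<20)&(hsv[...,1]>80)
rect(P[big(box(355,455,60,185)&w&(P[...,2]>.006)&(P[...,2]<.02))],"base")
c=[]
for v0,v1 in ((60,120),(140,190)):
    m=big(box(355,455,v0,v1)&w&(P[...,2]>.045)&(P[...,2]<.085)); rect(P[m],"sup"); c.append(P[m])
    Q=P[m]
    a=np.radians(73.2); xr=np.array([np.sin(a),-np.cos(a)]); q=(Q[:,:2]-[.571,.2122])@xr*1000; yy=(Q[:,:2]-[.571,.2122])@[np.cos(a),np.sin(a)]*1000
    for k in range(-32,32,4):
        t=(q>=k)&(q<k+4); 
        if t.sum()>2: print(k,np.percentile(Q[t,2],90).round(4),yy[t].mean().round(1),end="; ")
    print()
h=big(box(295,350,128,300)&w&(P[...,2]>.2)); Q=P[h]; rect(Q,"handle")
R=Ro.from_euler("xyz",[-179.99,.03,73.22],degrees=True).as_matrix(); q=(Q-[.48292,.1967,.26211])@R*1000
rect(q/1000,"handle tool"); A=np.c_[q[:,:2],np.ones(len(q))]; print(np.linalg.lstsq(A,q[:,2],rcond=None)[0])
print(q[:,0].max())
E
```

```text
base 573.1 213.1 108.0 69.5 73.4 z [0.0105 0.0119 0.0133] 5432
sup 585.2 253.1 7.9 54.6 73.3 z [0.0525 0.0565 0.0732] 636
-28 0.072 43.4; -24 0.0732 43.0; -20 0.0737 42.8; -16 0.0669 42.7; -12 0.0582 43.3; -8 0.0561 43.1; -4 0.0558 43.2; 0 0.0558 43.4; 4 0.0557 43.2; 8 0.0557 43.2; 12 0.0588 43.4; 16 0.0676 43.2; 20 0.0737 43.1; 24 0.0731 43.2; 28 0.0714 43.3; 
sup 561.3 173.0 8.0 54.0 73.3 z [0.0467 0.0558 0.0731] 648
-28 0.0717 -40.2; -24 0.0727 -39.6; -20 0.0734 -38.3; -16 0.0673 -38.4; -12 0.0571 -39.3; -8 0.0558 -39.8; -4 0.0559 -39.7; 0 0.0557 -39.7; 4 0.0558 -39.7; 8 0.0558 -39.7; 12 0.0575 -39.7; 16 0.0664 -39.5; 20 0.0735 -39.0; 24 0.073 -39.0; 28 0.071 -39.5; 
handle 489.9 218.4 65.5 17.9 73.1 z [0.2576 0.2593 0.2605] 6136
handle tool 22.8 0.5 65.5 17.9 0.1 z [0.0016 0.0028 0.0045] 6136
[ 1.95273709e-03 -6.65060124e-03  2.81557643e+00]
55.52965329068327
```

Emit:
{"method": "arm_command", "body": {"increments": [[0, 0, 0, 0.02, 0.04, 0, -1], [0, 0, 0, 0.034, 0.07, 0.03, -1], [0, 0, 0, 0.03, 0.052, 0.05, -1], [0, 0, 0, 0, 0, 0.08, -1], [0, 0, 0, 0, 0, 0.07, -1], [0, 0, 0, 0, 0, 0.05, -1], [0, 0, 0, 0, 0, 0.034, -1], [0, 0, 0, 0, 0, 0, -1], [0, 0, 0, 0, 0, 0, -1], [0, 0, 0, 0, 0, 0, -1]]}}

```text
clock: 8.32
tcp_pos: [0.573, 0.2145, 0.1067]
ee_rot: [179.9, -0.0, 73.3]
force: [0.4, -0.6, -1.1]
finger_gap: 0.0168
finger_force: 59.1
```

```bash
python3 - <<'E'
from h import *
s=state(); print(s["tcp_pos"],s["ee_rot"],s["force"])
d=(np.array([.5727,.2133])-s["tcp_pos"][:2]); a=np.radians(s["ee_rot"][2]); print("tx",d@[np.cos(a),np.sin(a)]/.5,"ty",d@[np.sin(a),-np.cos(a)]/.5)
E
```

```text
[0.57304292 0.21447482 0.10668271] [ 1.79887023e+02 -4.38682890e-02  7.32597269e+01] [ 0.39158463 -0.63023542 -1.05291523]
tx -0.002447602819521673 ty 1.9999997400042782e-05
```

Emit:
{"method": "arm_command", "body": {"increments": [[0, 0, 0, 0, 0, 0.015, -1], [0, 0, 0, 0, 0, 0.015, -1], [0, 0, 0, 0, 0, 0.015, -1], [0, 0, 0, 0, 0, 0.008, -1], [0, 0, 0, 0, 0, 0.003, -1], [0, 0, 0, 0, 0, 0, -1], [0, 0, 0, 0, 0, 0, -1], [0, 0, 0, 0, 0, 0, -1]]}}

```text
clock: 9.32
tcp_pos: [0.5723, 0.2144, 0.0776]
ee_rot: [180.0, -0.0, 73.3]
force: [-2.4, -1.1, 3.2]
finger_gap: 0.0165
finger_force: 59.6
```

Emit:
{"method": "arm_command", "body": {"increments": [[0, 0, 0, 0, 0, 0, -0.45], [0, 0, 0, 0, 0, 0, -0.3], [0, 0, 0, 0, 0, 0, 0], [0, 0, 0, 0, 0, 0, 0.2], [0, 0, 0, 0, 0, 0, 0.2], [0, 0, 0, 0, 0, -0.01, 0.2], [0, 0, 0, 0, 0, -0.04, 0.2], [0, 0, 0, 0, 0, -0.08, 0.2], [0, 0, 0, 0, 0, -0.08, 0.2], [0, 0, 0, 0, 0, -0.08, 0.2], [0, 0, 0, 0, 0, -0.08, 0.2], [0, 0, 0, 0, 0, 0, 0.2], [0, 0, 0, 0, 0, 0, 0.2]]}}

```text
clock: 10.95
tcp_pos: [0.5722, 0.2144, 0.2627]
ee_rot: [180.0, -0.0, 73.3]
force: [0.2, 0.3, -1.0]
finger_gap: 0.0513
finger_force: 0.0
```

```bash
python3 - <<'E'
from h import *
s,im,P=wsnap("w3"); print(s["tcp_pos"],s["ee_rot"],s["force"])
hsv=cv2.cvtColor(im,cv2.COLOR_RGB2HSV); a=np.radians(73.3)
m=(P[...,2]>.066)&(P[...,2]<.085)&(hsv[...,0]>10)&(hsv[...,0]<25)&(hsv[...,1]>80)&(hsv[...,2]>150)
m&=np.hypot(P[...,0]-.573,P[...,1]-.213)<.13
Q=P[big(m)]; rect(Q,"handle"); A=np.c_[Q[:,:2],np.ones(len(Q))]; print(np.linalg.lstsq(A,Q[:,2],rcond=None)[0])
q=(Q[:,:2]-[.5732,.2132]); print("across mm",np.percentile(q@[np.sin(a),-np.cos(a)]*1e3,[2,50,98]),"along",np.percentile(q@[np.cos(a),np.sin(a)]*1e3,[0,100]))
E
```

```text
[0.57222772 0.21442992 0.26274253] [ 1.79963089e+02 -8.58113541e-03  7.32594391e+01] [ 0.24406345  0.32775681 -1.02232235]
handle 569.1 203.7 147.7 17.0 72.7 z [0.0729 0.0749 0.0761] 2599
[ 0.05594369 -0.01759792  0.04649966]
across mm [-9.12730091 -0.99008048  6.61936936] along [-84.0913466   63.58150426]
```

View pics/w3.png

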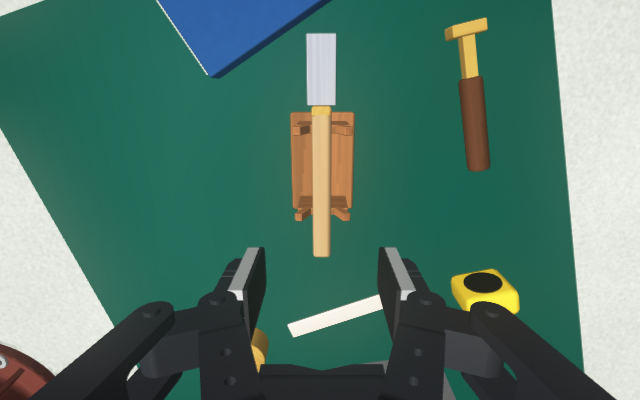

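The spatula lies level in both notches, about 1 mm off across the rest, with its handle top at 75 mm. I go to the bar next.

Emit:
{"method": "arm_command", "body": {"increments": [[0, 0, -0.102, 0, 0, 0, 0.2], [0, 0, -0.102, 0, 0, 0, 0.2], [0, 0, 0, -0.04, -0.001, 0, 0.2], [0, 0, 0, -0.08, -0.002, 0, 0.2], [0, 0, 0, -0.1, -0.002, 0, 0.2], [0, 0, 0, -0.1, -0.002, 0, 0.2], [0, 0, 0, -0.1, -0.002, 0, 0.2], [0, 0, 0, -0.1, -0.002, 0, 0.2], [0, 0, 0, -0.1, -0.002, 0, 0.2], [0, 0, 0, -0.06, 0, 0.02, 0.2], [0, 0, 0, -0.037, 0, 0.05, 0.2], [0, 0, 0, 0, 0, 0.06, 0.2], [0, 0, 0, 0, 0, 0.04, 0.2], [0, 0, 0, 0, 0, 0.025, 0.2], [0, 0, 0, 0, 0, 0, 0.2], [0, 0, 0, 0, 0, 0, 0.2]]}}

```text
clock: 13.0
tcp_pos: [0.519, -0.1402, 0.1658]
ee_rot: [179.9, 0.0, 82.5]
force: [0.7, 0.7, 0.4]
finger_gap: 0.0516
finger_force: 0.0
```

```bash
python3 - <<'E'
from h import *
s,im,P=wsnap("w4"); print(s["tcp_pos"],s["ee_rot"],s["force"])
m=(P[...,2]>.122)&(P[...,2]<.14)&(np.hypot(P[...,0]-.519,P[...,1]+.14)<.055); Q=P[big(m)]; rect(Q,"bar")
d=(np.array([.5191,-.1402])-s["tcp_pos"][:2]); a=np.radians(s["ee_rot"][2]); print("tx",d@[np.cos(a),np.sin(a)]/.5,"ty",d@[np.sin(a),-np.cos(a)]/.5)
E
```

```text
[ 0.51903242 -0.14017413  0.16580905] [1.79928704e+02 3.60891712e-02 8.24562124e+01] [0.67410175 0.73180214 0.43254785]
bar 519.1 -140.2 90.5 14.0 82.6 z [0.1282 0.1328 0.1344] 4448
tx -3.354883944595909e-05 ty 0.00014077390515084302
```

View pics/w4.png

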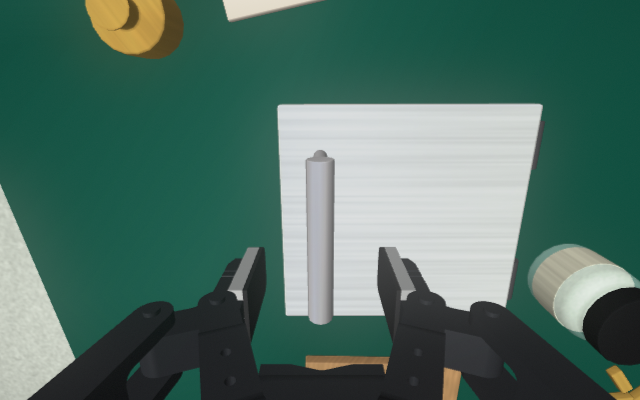

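The bar (column 320, rows 155–320) is centred between the open pads.

Emit:
{"method": "arm_command", "body": {"increments": [[0, 0, 0, 0, 0, 0.02, 0.2], [0, 0, 0, 0, 0, 0.03, 0.2], [0, 0, 0, 0, 0, 0.02, 0.2], [0, 0, 0, 0, 0, 0.008, 0.2], [0, 0, 0, 0, 0, 0, 0.2], [0, 0, 0, 0, 0, 0, -0.3], [0, 0, 0, 0, 0, 0, -1], [0, 0, 0, 0, 0, 0, -1], [0, 0, 0, 0, 0, 0, -1], [0, 0, 0, 0, 0, 0, -1], [0, 0, 0, 0, 0, 0, -1], [0, 0, 0, 0, 0, 0, -1]]}}

```text
clock: 14.55
tcp_pos: [0.5184, -0.1402, 0.1263]
ee_rot: [-180.0, 0.0, 82.4]
force: [-4.5, -0.0, 6.2]
finger_gap: 0.0119
finger_force: 58.5
```

Emit:
{"method": "arm_command", "body": {"increments": [[0.016, 0, 0, 0, 0.001, -0.003, -1], [0.016, 0, 0, 0, 0.001, -0.003, -1], [0.016, 0, 0, 0, 0.001, -0.003, -1], [0.016, 0, 0, 0, 0.001, -0.003, -1], [0, 0, 0, 0, 0, 0, -1], [0, 0, 0, 0, 0, 0, -1]]}}

```text
clock: 15.3
tcp_pos: [0.5205, -0.1404, 0.132]
ee_rot: [-177.1, 0.0, 82.4]
force: [-5.0, -2.3, -4.5]
finger_gap: 0.0121
finger_force: 59.2
```

Emit:
{"method": "arm_command", "body": {"increments": [[0.016, 0, 0, 0, 0.001, -0.003, -1], [0.016, 0, 0, 0, 0.001, -0.003, -1], [0.016, 0, 0, 0, 0.001, -0.003, -1], [0.016, 0, 0, 0, 0.001, -0.003, -1], [0.016, 0, 0, 0, 0.001, -0.003, -1], [0.016, 0, 0, 0, 0.001, -0.003, -1], [0.016, 0, 0, 0, 0.001, -0.003, -1], [0.016, 0, 0, 0, 0.001, -0.003, -1], [0.016, 0, 0, 0, 0.001, -0.003, -1], [0.016, 0, 0, 0, 0.001, -0.003, -1], [0.016, 0, 0, 0, 0.001, -0.003, -1], [0.016, 0, 0, 0, 0.001, -0.003, -1], [0.016, 0, 0, 0, 0.001, -0.003, -1], [0, 0, 0, 0, 0, 0, -1], [0, 0, 0, 0, 0, 0, -1], [0, 0, 0, 0, 0, 0, -1], [0, 0, 0, 0, 0, 0, -1]]}}

```text
clock: 17.42
tcp_pos: [0.5296, -0.1416, 0.1504]
ee_rot: [-167.8, 0.0, 82.4]
force: [-4.0, -1.0, 3.0]
finger_gap: 0.0122
finger_force: 59.8
```

```bash
python3 - <<'E'
from h import *
s,im,P=wsnap("w5"); print(s["tcp_pos"],s["ee_rot"],s["force"],s["qd"].round(2),s["finger_force"])
# lid slope, along pot x, in the flat lid patch behind the bar
x=np.array([.9914,-.1305]); q=(P[...,:2]-[.5191,-.1402])@x; y=(P[...,:2]-[.5191,-.1402])@[.1305,.9914]
hsv=cv2.cvtColor(im,cv2.COLOR_RGB2HSV)
m=(q>.03)&(q<.1)&(y>.0)&(y<.055)&(P[...,2]>.085)&(P[...,2]<.14)&(hsv[...,1]<50)
k=np.polyfit(q[m],P[...,2][m],1); print("lid angle",np.arctan(-k[0]),m.sum(),np.polyval(k,.12))
s,im,d,c=snap("top"); P=cloud(d,c); hsv=cv2.cvtColor(im,cv2.COLOR_RGB2HSV)
m=(d>.5)&(P[...,2]>.068)&(P[...,2]<.085)&(hsv[...,1]>60)&(np.hypot(P[...,0]-.57,P[...,1]-.205)<.09); rect(P[big(m)],"handle")
E
```

```text
[ 0.5296049  -0.14157799  0.15043231] [-1.67776391e+02  1.08947149e-02  8.24442935e+01] [-4.01223786 -1.02346765  2.96324159] [-0.04 -0.02 -0.07 -0.    0.   -0.04] 59.757322669029236
lid angle 0.21003739206877586 16649 0.09515644312512293
handle 567.0 203.2 149.0 18.2 73.5 z [0.0698 0.074  0.0776] 379
```

The measured lid angle is 0.21 rad. The lid is still, and the spatula is in place.

```bash
python3 -c "
from rig import arm
print(arm.sign_off())"
```

```text
the job is handed in; nothing more can be done
None
```

The job is handed in: the spatula lies let go in both notches of the tool rest, about 1 mm off centre across it, and the gripper is holding the lid still at about 0.21 rad (roughly a 29 mm gap); sign-off returned no verdict.

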